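Pack the heel-repair kit tray on the shoemaker's bench

ROBOT

A 6-joint arm with a two-finger parallel gripper is mounted at the origin on the work surface. World frame = base frame: x ahead of the robot, y to its left, z up, the work surface at z = 0. Lengths are in m, angles in degrees, forces in N, time in s.
With the tool pointing down it reaches from about 0.4 to 0.825 m from the base axis. Payload 7 kg.
Tool frame: the origin (TCP) lies between the finger pads; the fingertips stand 25 mm ahead of it and the grasp point (between the pads) lies 6 mm ahead of it; z points along the fingers, y is the line along which they close (so a half turn about z gives the same grasp; the last joint's range is limited). The gripper opens to 88 mm and grips with 3 to 60 N. Pads are 19 mm wide; open, the fingers measure 130 mm over their backs; the gripper's body (78 mm by 193 mm) begins 47 mm behind the grasp point.
Start: joints at [-59.467, 20.546, 0.682, 0, -70.136, -16.507], TCP at [0.164, -0.655, 0.252] pointing down, gripper open.
Joint ranges: [-176.03, 176.03], [-82.01, 121.73], [-58.28, 71.71], [-173.87, 95.51], [-174.79, -0.11], [-173.66, 173.66]. Speed limits (degrees/s): [136.94, 136.94, 172.46, 180, 180, 180].

INTERFACE

Orientations are given as [roll, pitch, yaw] about the fixed x, y, z axes, in that order (R = Rz(yaw) Ry(pitch) Rx(roll)).
In Python, from plant import status, optics, job gives the robot as it stands. The module is installed in compiled form; this text tells all that it offers.
- The arm moves only by the shell command python3 -m pendant 'ROWS'. ROWS is a JSON list of rows, 1 to 8 of them, each of 5 numbers: dx, dy, dz in m, then a turn about the tool's z in degrees, then the finger opening in m; each row is the pose to reach, as a shift and turn from the pose commanded when the command began, along the tool's axes at that moment; what a row does not reach only later rows make up. A row lasts 1/8 s, in which the tool goes at most 0.0625 m and 10.7 degrees, less where a joint would pass 70% of its speed; a pose out of reach is approached as far as the arm can. The fingers move at their own pace and stop on an object; the grip force is fixed at half the most. Time passes only in rows, so rows that do not move let the fingers close. It prints the time, the measured TCP pose, the force, the opening and the grip force at its end.
- status.get_obs(): the state, without advancing time (a new reading comes with each control period).
- optics.snapshot(name): name is "scene" or "top"; returns a dict with "frame" (480x640x3 uint8, red, green, blue), "z_map" (480x640 float32, m along the optical axis (not along the pixel's ray), 0 where there is no reading), "fovy" (degrees; the focal length in pixels is half the picture's height over the tangent of half this angle, whatever the lens; pixels are square), "cx", "cy" (the principal point, pixels), "k1" (the pictures are not rectified: a ray, as slopes to the right and down, at radius r is drawn at 1 + k1 r^2 times it, then the intrinsics apply), "R" (3x3) and "t" (3): a world point X has camera coordinates R X + t. Camera axes: x right, y down, z forward; pixel columns grow to the right and rows downward; lengths in m; the calibration is good to about 2 mm. A picture is of the moment at which its call begins.
- job.close_job(): hands the job in; it is judged then, once.
The state is a dict: "clock": time; "joint_pos": joint angles; "qvel": joint speeds; "tau": joint torques, N m; "tool_pos": TCP position; "orientation": TCP orientation; "force": force on the tool from outside, world axes, zero at the start; "moment": the same for the moment, N m; "opening": finger opening in m; "gripper_force": force on a finger pad.
Only numpy, scipy, OpenCV 4.12 (cv2) and the standard library are available. Lean on these libraries where they do the work, as an engineer would, in place of code of your own. Each camera call takes 0.05 s, during which the arm holds its last target. There are 200 camera calls.

TASK

Pack the heel-repair kit into the plywood tray: the red-lidded jar of black dye centred on the blue felt pad, the black heel on the yellow pad, the cork sanding block on the green pad and the wax puck on the red pad, each in the middle of its pad, the same way up as it stood on the bench. Set each one down gently without dropping it, and leave the white-lidded jar and the tan heel where they are on the bench; they belong to another job.

Things in the scene. Friction and masses are not known exactly. Their poses are not given: they have to be found in the camera images.
- jar_black: small round dye jar, 48 mm diameter, 59 mm tall: black glass body up to 45 mm, red lid (47 mm diameter) above. Stands upright on the bench. Origin: centre of its underside, z up its axis. About 0.13 kg. Goes on the blue pad
- heel_black: D-shaped heel block, black rubber, lying flat with three small brass nail heads on top: 22 mm thick, 56 mm long in x (-28 to +28 mm), 52 mm wide in y; flat front end at -x and flat parallel sides from x = -28 to 0 mm, round (26 mm radius) at +x. Origin: centre of its underside, z up. About 0.07 kg. Goes on the yellow pad
- sand_block: cork sanding block lying flat, speckled brown on top with a 5 mm black abrasive layer underneath: 64 mm (x) x 38 mm (y) x 28 mm high. Origin: centre of its underside, z up. About 0.05 kg. Goes on the green pad
- wax: round puck of honey-yellow wax, 44 mm diameter, 26 mm high, lying flat. Origin: centre of its underside, z up its axis. About 0.04 kg. Goes on the red pad
- jar_brown: small round dye jar, 48 mm diameter, 59 mm tall: brown glass body up to 45 mm, white lid (47 mm diameter) above. Stands upright on the bench. Origin: centre of its underside, z up its axis. About 0.13 kg. Does not belong in the tray; leave it where it is
- heel_tan: D-shaped heel block, tan leather, lying flat with three small brass nail heads on top: 22 mm thick, 56 mm long in x (-28 to +28 mm), 52 mm wide in y; flat front end at -x and flat parallel sides from x = -28 to 0 mm, round (26 mm radius) at +x. Origin: centre of its underside, z up. About 0.07 kg. Does not belong in the tray; leave it where it is
- pad_blue: Blue felt pad, 74 x 74 x 2 mm, fixed in a pocket of the plywood tray (226 x 226 mm, 2 x 2 pockets, fixed; place, angle and order of colours vary). Origin: centre of its underside, 6 mm above the bench, top 8 mm above it; x, y along the pocket's walls. Pocket: 104 x 104 mm clear, concentric with the pad; walls 6 mm thick, rim 24 mm above the bench
- pad_yellow: Yellow felt pad, 74 x 74 x 2 mm, fixed in a pocket of the plywood tray (226 x 226 mm, 2 x 2 pockets, fixed; place, angle and order of colours vary). Origin: centre of its underside, 6 mm above the bench, top 8 mm above it; x, y along the pocket's walls. Pocket: 104 x 104 mm clear, concentric with the pad; walls 6 mm thick, rim 24 mm above the bench
- pad_green: Green felt pad, 74 x 74 x 2 mm, fixed in a pocket of the plywood tray (226 x 226 mm, 2 x 2 pockets, fixed; place, angle and order of colours vary). Origin: centre of its underside, 6 mm above the bench, top 8 mm above it; x, y along the pocket's walls. Pocket: 104 x 104 mm clear, concentric with the pad; walls 6 mm thick, rim 24 mm above the bench
- pad_red: Red felt pad, 74 x 74 x 2 mm, fixed in a pocket of the plywood tray (226 x 226 mm, 2 x 2 pockets, fixed; place, angle and order of colours vary). Origin: centre of its underside, 6 mm above the bench, top 8 mm above it; x, y along the pocket's walls. Pocket: 104 x 104 mm clear, concentric with the pad; walls 6 mm thick, rim 24 mm above the bench
There are look-alikes about, which are no part of the job. What is meant by the wax is not purple or turquoise, and is the larger of those in its own colour.

How it is judged:
By the outcome, as a careful person would: the job done as asked, in the order asked, and still so for the second after the job is handed in, with the robot touching nothing.
It also fails if it takes over 112 s, if anything falls off the work surface, if the arm or the gripper's body presses on something with over 40 N, if the wrist force passes 120 N, or if a joint passes its speed limit or range.

## Working session

There is one attempt and no reset: what is moved stays moved. The work goes in short steps, Python scripts to look and compute and a shell command to move; the robot and the scene stay as the last step left them, time stands still between calls to the robot, and variables do not carry over. Pictures are saved under pics/ and viewed, at most 14 in all, crops included, and the job is handed in when it is done.

```bash
mkdir -p pics; cat > h.py <<'E'
import numpy as np, cv2
from plant import status, optics, job
def snap(n):
    s=optics.snapshot(n); np.save(f'/tmp/{n}.npy',s,allow_pickle=True); return s
def load(n): return np.load(f'/tmp/{n}.npy',allow_pickle=True).item()
def cam(s):
    f=240/np.tan(np.radians(s['fovy'])/2)
    return f
def rays(s,uv):
    f=cam(s); d=(np.atleast_2d(uv).astype(float)-[s['cx'],s['cy']])/f
    p=d.copy()
    for _ in range(20): p=d/(1+s['k1']*(p**2).sum(1,keepdims=True))
    return p
def onplane(s,uv,z):
    p=rays(s,uv); R=np.array(s['R']);t=np.array(s['t'])
    C=-R.T@t; D=np.c_[p,np.ones(len(p))]@R
    return C+D*((z-C[2])/D[:,2])[:,None]
def cloud(s):
    v,u=np.mgrid[:480,:640]; p=rays(s,np.c_[u.ravel(),v.ravel()]); z=s['z_map'].ravel()[:,None]
    return (np.c_[p*z,z]-np.array(s['t']))@np.array(s['R'])
def proj(s,X):
    c=np.atleast_2d(X)@np.array(s['R']).T+np.array(s['t']); p=c[:,:2]/c[:,2:]
    return p*(1+s['k1']*(p**2).sum(1,keepdims=True))*cam(s)+[s['cx'],s['cy']]
E
python3 - <<'E'
from h import *
for n in('scene','top'):
    s=snap(n); cv2.imwrite(f'pics/{n}0.png',s['frame'][:,:,::-1])
    R=np.array(s['R']);print(n,s['fovy'],s['cx'],s['cy'],s['k1'],-R.T@np.array(s['t']),R[2], (s['z_map']>0).mean())
print(status.get_obs())
E
```

```text
scene 52.98159756720701 323.09109887622907 236.68090430092872 -0.09728409530599581 [ 1.26602486 -0.21386686  0.62405074] [-0.71446587  0.22165801 -0.66363111] 0.99599609375
top 51.13670697419566 314.5622207826821 239.05025079676966 -0.051658055859941134 [ 0.41729559 -0.03275529  0.92992329] [ 0.21005112  0.00981104 -0.97764118] 0.9961555989583334
{'clock': 0.1, 'joint_pos': array([-5.94662983e+01,  2.05854950e+01,  6.38526510e-01, -1.74170480e-02,
       -7.01361392e+01, -1.65082580e+01]), 'qvel': array([-0.05423381, -0.08055977,  0.1469932 ,  0.07595488,  0.01592278,
       -0.095255  ]), 'tau': array([-3.71267713e-03, -5.84160876e+01,  2.93748611e+01,  7.01564535e+00,
        1.01643149e-02, -7.41978715e-05]), 'tool_pos': array([ 0.16347791, -0.65448435,  0.25073431]), 'orientation': array([ 1.79915665e+02, -7.91828400e-03, -1.65980480e+02]), 'force': array([ 1.74629862,  0.60981089, -0.19015069]), 'moment': array([0.03626097, 0.02386214, 0.02873361]), 'gripper_force': 0.0, 'opening': 0.08767151970111821}
```

View pics/scene0.png

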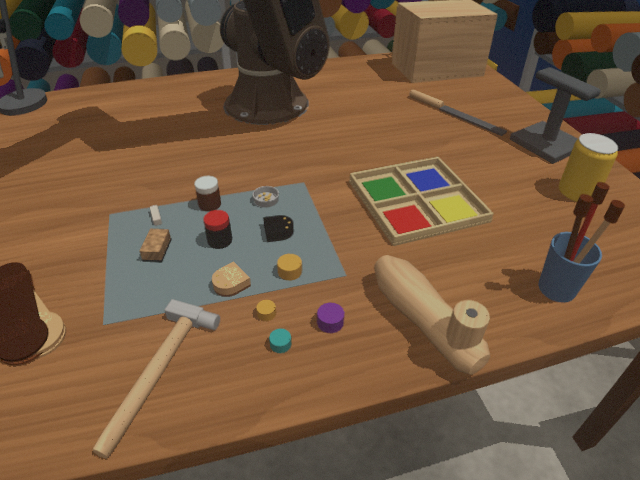

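View pics/top0.png

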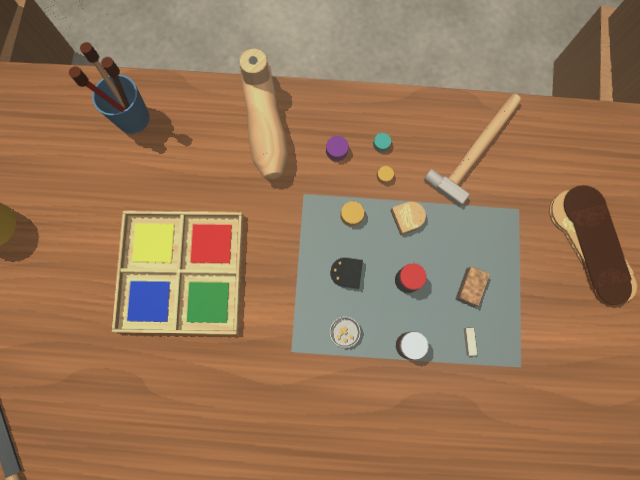

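Candidates, top view:
- **Wax:** large honey puck (352,213). Look-alikes are the small honey (386,174), purple (337,148) and turquoise (382,142).
- **Jar:** red lid (412,278), not the white lid (413,346).
- **Heel:** black (347,272), not the tan (409,217).
- **Block:** cork (474,286), not the white eraser-like piece (471,341).
- **Pads (tray on the left):** yellow (153,243), red (211,243), blue (149,302), green (208,303).

The scene view agrees: wax (289,266), jar (218,230), heel (279,228), block (155,245).

```bash
cat > m.py <<'E'
from h import *
import sys
# seeds: name: (top seed, scene seed)
S={'wax':((352,213),(289,262)),'jar':((412,276),(217,220)),'heel':((347,272),(277,227)),'block':((474,286),(156,240)),
'yellow':((153,243),(455,207)),'red':((211,243),(406,219)),'blue':((149,302),(429,179)),'green':((208,303),(382,188))}
def blob(s,seed,tol=22):
    # colour mask about the seed (median of 5x5), connected component
    im=cv2.cvtColor(cv2.medianBlur(s['frame'],3),cv2.COLOR_RGB2LAB).astype(int)
    u,v=seed; c=np.median(im[v-2:v+3,u-2:u+3].reshape(-1,3),0)
    m=((abs(im-c)*[0.6,1,1]).max(2)<tol).astype(np.uint8)
    n,l=cv2.connectedComponents(m); return l==l[v,u]
if __name__=='__main__':
  for k,(a,b) in S.items():
    for n,sd in(('top',a),('scene',b)):
        s=load(n); m=blob(s,sd); P=cloud(s).reshape(480,640,3)
        q=P[m]; zt=np.percentile(q[:,2],80)
        q=q[abs(q[:,2]-zt)<0.004]
        r=cv2.minAreaRect((q[:,:2]*1000).astype(np.float32))
        print(k,n,m.sum(),'zt %.4f'%zt,'med',np.round(np.median(q[:,2]),4),'mean',q.mean(0).round(4),'rect',np.round(r[0],1),np.round(r[1],1),round(r[2],1))
  s=load('top');i=s['frame'][150:350,310:510,::-1]
  cv2.imwrite('pics/crop.png',cv2.resize(i,(600,600)))
E
python3 m.py
```

```text
wax top 398 zt 0.0257 med 0.0246 mean [ 0.6684 -0.0904  0.0246] rect [668.6 -90. ] [39.7 41.4] 3.7
wax scene 331 zt 0.0269 med 0.0259 mean [ 0.6704 -0.0907  0.026 ] rect [669.9 -90.4] [42.6 41.7] 44.5
jar top 529 zt 0.0591 med 0.0578 mean [ 0.5505 -0.201   0.0579] rect [ 550.8 -200.5] [43.2 44.1] 3.0
jar scene 352 zt 0.0598 med 0.059 mean [ 0.5537 -0.2017  0.059 ] rect [ 553.  -201.8] [45.9 45. ] 16.9
heel top 819 zt 0.0217 med 0.0205 mean [ 0.5555 -0.087   0.0206] rect [555.7 -84.6] [55.5 52.2] 85.6
heel scene 645 zt 0.0226 med 0.022 mean [ 0.5594 -0.0882  0.022 ] rect [557.8 -85.3] [54.  54.5] 85.7
block top 704 zt 0.0279 med 0.0266 mean [ 0.5465 -0.3199  0.0267] rect [ 546.6 -320. ] [38.1 63.6] 71.3
block scene 479 zt 0.0287 med 0.0278 mean [ 0.5484 -0.3209  0.0278] rect [ 546.  -320.5] [37.7 67.5] 70.3
yellow top 1597 zt 0.0082 med 0.0069 mean [0.5873 0.2803 0.007 ] rect [588.1 281.5] [76.  79.4] 3.7
yellow scene 806 zt 0.0095 med 0.0085 mean [0.5886 0.279  0.0085] rect [586.5 281.1] [78.7 78.6] 3.4
red top 1483 zt 0.0079 med 0.0067 mean [0.5935 0.1708 0.0068] rect [594.4 170.6] [73.6 73.9] 3.3
red scene 833 zt 0.0093 med 0.0084 mean [0.5961 0.1694 0.0084] rect [595.  170.1] [74.8 74.8] 3.4
blue top 1535 zt 0.0083 med 0.007 mean [0.4771 0.2738 0.0071] rect [477.5 274.1] [72.1 73.8] 2.8
blue scene 557 zt 0.0092 med 0.008 mean [0.4786 0.2732 0.008 ] rect [478.1 273.4] [74.1 76.1] 1.8
green top 1626 zt 0.0084 med 0.0071 mean [0.4839 0.1644 0.0072] rect [484.2 164.7] [73.6 75.1] 4.2
green scene 654 zt 0.0095 med 0.0085 mean [0.4855 0.1632 0.0085] rect [483.5 163.8] [76.  74.3] 2.3
```

View pics/crop.png

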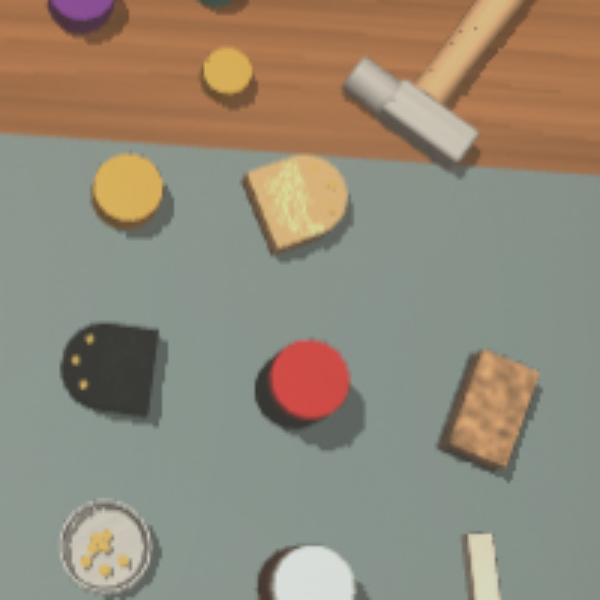

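The crop shows the red lid (310,380), the black heel with its round end at left (110,370), the large honey wax (128,188) and the cork block (490,408). Measured heights of 26, 59, 22, 28 and 8 mm match the text, and the tray angle is about 3.2° with a 110 mm pitch. I'll start with the jar.

```bash
cat > aim.py <<'E'
import sys; from h import *
# aim.py x y z closing_angle -> shift in tool axes and turn
x,y,z,c=map(float,sys.argv[1:]); o=status.get_obs()
from scipy.spatial.transform import Rotation as Ro
R=Ro.from_euler('xyz',o['orientation'],degrees=True).as_matrix()
d=R.T@(np.array([x,y,z])-o['tool_pos'])
ang=np.degrees(np.arctan2(R[1,1],R[0,1])); t=-((c-ang+90)%180-90)
print('t',round(o['clock'],2),'pos',o['tool_pos'].round(4),'rpy',o['orientation'].round(2),'op',round(o['opening'],4),'j6',o['joint_pos'][5].round(1))
print('shift',d.round(4),'turn',round(t,1),'rows',np.ceil(np.linalg.norm(d)/.0625),np.ceil(abs(t)/10.7))
E
python3 aim.py 0.552 -0.2012 0.14 93.2
```

```text
t 0.1 pos [ 0.1635 -0.6545  0.2507] rpy [ 1.7992e+02 -1.0000e-02 -1.6598e+02] op 0.0877 j6 -16.5
shift [-0.4868  0.3455  0.1112] turn 10.8 rows 10.0 2.0
```

```bash
python3 -m pendant '[[-0.25,0.18,0.05,10.8,0.088],[-0.25,0.18,0.05,10.8,0.088],[-0.25,0.18,0.05,10.8,0.088],[-0.25,0.18,0.05,10.8,0.088],[-0.25,0.18,0.05,10.8,0.088],[-0.25,0.18,0.05,10.8,0.088]]'; python3 aim.py 0.552 -0.2012 0.14 93.2
```

```text
clock: 0.85
tool_pos: [0.3644, -0.4165, 0.2008]
orientation: [179.9, -0.0, -176.5]
force: [-0.3, -0.3, 0.5]
opening: 0.0875
gripper_force: 0.0
t 0.85 pos [ 0.3644 -0.4165  0.2008] rpy [ 1.7993e+02 -4.0000e-02 -1.7649e+02] op 0.0875 j6 -57.9
shift [-0.2004  0.2034  0.0609] turn 0.3 rows 5.0 1.0
```

```bash
python3 -m pendant '[[-0.2,0.203,0.06,0.3,0.088],[-0.2,0.203,0.06,0.3,0.088],[-0.2,0.203,0.06,0.3,0.088],[-0.2,0.203,0.06,0.3,0.088],[-0.2,0.203,0.06,0.3,0.088],[-0.2,0.203,0.06,0.3,0.088],[-0.2,0.203,0.06,0.3,0.088]]'; python3 aim.py 0.552 -0.2012 0.044 93.2
```

```text
clock: 1.72
tool_pos: [0.5503, -0.2062, 0.1413]
orientation: [180.0, -0.1, -177.1]
force: [-0.8, -0.1, -0.5]
opening: 0.0872
gripper_force: 0.0
t 1.73 pos [ 0.5503 -0.2062  0.1413] rpy [ 1.8000e+02 -5.0000e-02 -1.7708e+02] op 0.0872 j6 -85.6
shift [-0.002   0.0049  0.0973] turn -0.3 rows 2.0 1.0
```

```bash
python3 -m pendant '[[0,0,0,0,0.088],[0,0,0,0,0.088]]' >/dev/null; python3 aim.py 0.552 -0.2012 0.044 93.2
```

```text
t 1.98 pos [ 0.5503 -0.2066  0.1419] rpy [-1.8000e+02  3.0000e-02 -1.7715e+02] op 0.0874 j6 -85.6
shift [-0.0019  0.0053  0.0979] turn -0.4 rows 2.0 1.0
```

```bash
python3 -m pendant '[[-0.002,0.0053,0.04,0,0.088],[-0.002,0.0053,0.08,0,0.088],[-0.002,0.0053,0.098,0,0.088],[-0.002,0.0053,0.098,0,0.088],[-0.002,0.0053,0.098,0,0.088]]'; python3 aim.py 0.552 -0.2012 0.044 93.2
```

```text
clock: 2.6
tool_pos: [0.553, -0.2007, 0.0446]
orientation: [-180.0, 0.1, -177.1]
force: [0.0, 0.5, -0.0]
opening: 0.0877
gripper_force: 0.0
t 2.6 pos [ 0.553  -0.2007  0.0446] rpy [-1.7998e+02  7.0000e-02 -1.7709e+02] op 0.0877 j6 -86.2
shift [ 0.0011 -0.0004  0.0006] turn -0.3 rows 1.0 1.0
```

```bash
python3 -m pendant '[[0.001,0,0,0,0.03],[0.001,0,0,0,0.03],[0.001,0,0,0,0.03],[0.001,0,0,0,0.03],[0.001,0,0,0,0.03],[0.001,0,0,0,0.03],[0.001,0,0,0,0.03],[0.001,0,0,0,0.03]]'; python3 aim.py 0.478 0.274 0.13 93.2
```

```text
clock: 3.6
tool_pos: [0.5516, -0.2003, 0.0437]
orientation: [-180.0, 0.0, -177.1]
force: [-0.7, 0.3, 3.0]
opening: 0.0473
gripper_force: 30.0
t 3.6 pos [ 0.5516 -0.2003  0.0437] rpy [-1.8000e+02  1.0000e-02 -1.7707e+02] op 0.0473 j6 -86.2
shift [ 0.0492  0.4775 -0.0864] turn -0.3 rows 8.0 1.0
```

```bash
python3 -m pendant '[[0,0,-0.03,0,0.03],[0,0,-0.08,0,0.03],[0,0.03,-0.086,0,0.03],[0.01,0.08,-0.086,0,0.03],[0.02,0.13,-0.086,0,0.03],[0.02,0.18,-0.086,0,0.03],[0.03,0.23,-0.086,0,0.03],[0.03,0.24,-0.086,0,0.03]]' | tail -3; python3 -m pendant '[[0,0.05,0,0,0.03],[0.01,0.1,0,0,0.03],[0.01,0.15,0,0,0.03],[0.02,0.2,0,0,0.03],[0.019,0.23,0,0,0.03],[0.019,0.237,0,0,0.03],[0.019,0.237,0,0,0.03],[0.019,0.237,0,0,0.03]]' | tail -3; python3 aim.py 0.478 0.274 0.054 93.2
python3 - <<'E'
from h import *
a=snap('scene')['frame'];b=snap('top')['frame']
cv2.imwrite('pics/j1.png',np.hstack([a[60:300,300:540],b[180:420,40:280]])[:,:,::-1])
E
```

```text
force: [0.4, -0.2, -2.3]
opening: 0.0474
gripper_force: 30.0
force: [-0.7, -0.1, -1.6]
opening: 0.0471
gripper_force: 30.0
t 5.6 pos [0.4781 0.2723 0.1293] rpy [-1.7997e+02 -4.0000e-02 -1.7714e+02] op 0.0471 j6 -137.2
shift [0.     0.0017 0.0753] turn -0.3 rows 2.0 1.0
```

View pics/j1.png

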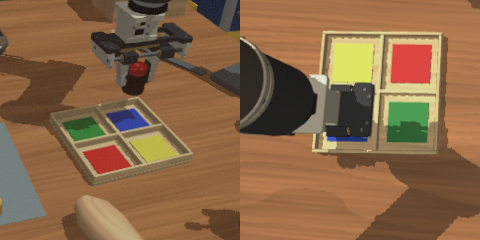

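The scene half shows the jar held upright under the gripper (137,80), over the blue pad. Lowering.

```bash
python3 -m pendant '[[0,0.0017,0.03,0,0.03],[0,0.0017,0.055,0,0.03],[0,0.0017,0.066,0,0.03],[0,0.0017,0.071,0,0.03],[0,0.0017,0.073,0,0.03],[0,0.0017,0.075,0,0.03],[0,0.0017,0.075,0,0.03],[0,0.0017,0.075,0,0.03]]'; python3 aim.py 0.478 0.274 0.052 93.2
```

```text
clock: 6.7
tool_pos: [0.4782, 0.2754, 0.0549]
orientation: [180.0, 0.0, -177.1]
force: [0.1, 0.3, -1.7]
opening: 0.0477
gripper_force: 30.0
t 6.7 pos [0.4782 0.2754 0.0549] rpy [ 1.7998e+02  2.0000e-02 -1.7707e+02] op 0.0477 j6 -137.3
shift [ 0.0003 -0.0014  0.0029] turn -0.3 rows 1.0 1.0
```

Still about 2–3 mm up; easing down in 1 mm steps while watching the force.

```bash
for i in 1; do python3 -m pendant '[[0,-0.001,0.0005,0,0.03],[0,-0.001,0.001,0,0.03],[0,-0.001,0.0015,0,0.03]]' | sed -n 2,4p; python3 -m pendant '[[0,0,0.0005,0,0.03],[0,0,0.001,0,0.03]]'| sed -n 2,4p; python3 -m pendant '[[0,0,0.0005,0,0.03],[0,0,0.0005,0,0.03]]'| sed -n 2,4p; done
```

```text
tool_pos: [0.4782, 0.2742, 0.053]
orientation: [-180.0, -0.0, -177.1]
force: [0.8, -0.3, -1.9]
tool_pos: [0.4781, 0.2742, 0.052]
orientation: [-180.0, -0.0, -177.1]
force: [0.3, 0.4, -1.4]
tool_pos: [0.4782, 0.2742, 0.0517]
orientation: [180.0, 0.0, -177.1]
force: [-0.7, -0.9, -0.0]
```

```bash
python3 -m pendant '[[0,0,0.0005,0,0.03],[0,0,0.0005,0,0.03]]'| sed -n 2,4p; python3 -m pendant '[[0,0,0.0005,0,0.03],[0,0,0.0005,0,0.03]]'| sed -n 2,4p
```

```text
tool_pos: [0.4782, 0.2742, 0.0516]
orientation: [180.0, 0.0, -177.1]
force: [-2.0, -0.4, 6.7]
tool_pos: [0.4782, 0.2742, 0.0516]
orientation: [180.0, 0.0, -177.1]
force: [-3.8, -2.0, 11.2]
```

Contact made. Releasing with a small opening, then retreating.

```bash
python3 -m pendant '[[0,0,-0.0005,0,0.05],[0,0,-0.0005,0,0.054],[0,0,-0.0005,0,0.058],[0,0,-0.0005,0,0.058]]' | tail -4; python3 -m pendant '[[0,0,-0.02,0,0.058],[0,0,-0.05,0,0.058],[0,0,-0.09,0,0.07],[0,0,-0.1,0,0.088],[0,0,-0.1,0,0.088]]'; python3 aim.py 0.545 -0.086 0.13 175.5
```

```text
orientation: [-180.0, -0.0, -177.1]
force: [0.6, -0.4, 0.4]
opening: 0.0575
gripper_force: 0.0
clock: 9.2
tool_pos: [0.4783, 0.2744, 0.1515]
orientation: [179.9, 0.0, -177.1]
force: [-1.2, 0.4, -0.0]
opening: 0.0826
gripper_force: 0.0
t 9.2 pos [0.4783 0.2744 0.1515] rpy [ 1.7994e+02  5.0000e-02 -1.7708e+02] op 0.0826 j6 -137.3
shift [-0.0483 -0.3634  0.0211] turn -82.6 rows 6.0 8.0
```

```bash
sed -i "s/'j6',o\['joint_pos'\]\[5\].round(1)/'j',o['joint_pos'].round(0)/" aim.py; python3 -m pendant '[[0,-0.05,0,-10,0.088],[-0.01,-0.1,0,-20,0.088],[-0.02,-0.15,0,-30,0.088],[-0.03,-0.2,0,-40,0.088],[-0.03,-0.25,0,-40,0.088],[-0.03,-0.25,0,-40,0.088]]' | tail -3;python3 aim.py 0.5559 -0.096 0.1 175.5
python3 - <<'E'
from h import *
from m import blob
s=snap('top'); P=cloud(s).reshape(480,640,3)
m=(abs(P[...,2]-.0578)<.004)&(P[...,0]>.42)&(P[...,0]<.53)&(P[...,1]>.21)&(P[...,1]<.33)&(s['frame'][...,0]>2*s['frame'][...,2].astype(int)+20)
q=P[m];print('jar in tray',m.sum(),q.mean(0),cv2.minAreaRect((q[:,:2]*1000).astype('f')))
s=load('top');m=blob(s,(347,272));q=P[m];q=q[abs(q[:,2]-.0206)<.004]
r=cv2.minAreaRect((q[:,:2]*1000).astype('f'));print('heel',r,len(q))
E
```

```text
force: [0.3, 0.2, -0.0]
opening: 0.0878
gripper_force: 0.0
t 9.95 pos [0.5197 0.023  0.1493] rpy [ 179.92   -0.18 -137.32] op 0.0878 j [ 24.  12. -27.  -0. -52. -71.]
shift [ 0.0539 -0.1121  0.0493] turn -42.8 rows 3.0 5.0
jar in tray 0 [nan nan nan] ((0.0, 0.0), (0.0, 0.0), 0.0)
heel ((555.7838134765625, -84.79460144042969), (55.33773422241211, 52.304283142089844), 85.34397888183594) 737<stdin>:5: RuntimeWarning: Mean of empty slice.
  ret = um.true_divide(
```

```bash
python3 -m pendant '[[0.02,-0.04,0.02,-10,0.088],[0.04,-0.08,0.04,-20,0.088],[0.054,-0.112,0.049,-30,0.088],[0.054,-0.112,0.049,-43,0.088],[0.054,-0.112,0.049,-43,0.088],[0.054,-0.112,0.049,-43,0.088],[0.054,-0.112,0.049,-43,0.088]]' | tail -3;python3 aim.py 0.5559 -0.096 0.0285 175.5
python3 - <<'E'
from h import *
s=snap('top'); P=cloud(s).reshape(480,640,3);f=s['frame'].astype(int)
m=(abs(P[...,2]-.066)<.006)&(P[...,0]>.42)&(P[...,0]<.53)&(P[...,1]>.21)&(P[...,1]<.33)&(f[...,0]>2*f[...,2]+20)
q=P[m];print('jar in tray',m.sum(),q.mean(0),cv2.minAreaRect((q[:,:2]*1000).astype('f')))
cv2.imwrite('pics/h1.png',s['frame'][:,:,::-1])
E
```

```text
force: [0.4, 0.0, -1.2]
opening: 0.0876
gripper_force: 0.0
t 10.88 pos [ 0.5575 -0.092   0.1016] rpy [ 1.7996e+02 -1.0000e-02 -9.4080e+01] op 0.0876 j [ 10.  19. -24.  -0. -47. -15.]
shift [0.0041 0.0013 0.0731] turn 0.4 rows 2.0 1.0
jar in tray 0 [nan nan nan] ((0.0, 0.0), (0.0, 0.0), 0.0)<stdin>:4: RuntimeWarning: Mean of empty slice.
  ret = um.true_divide(
```

View pics/h1.png

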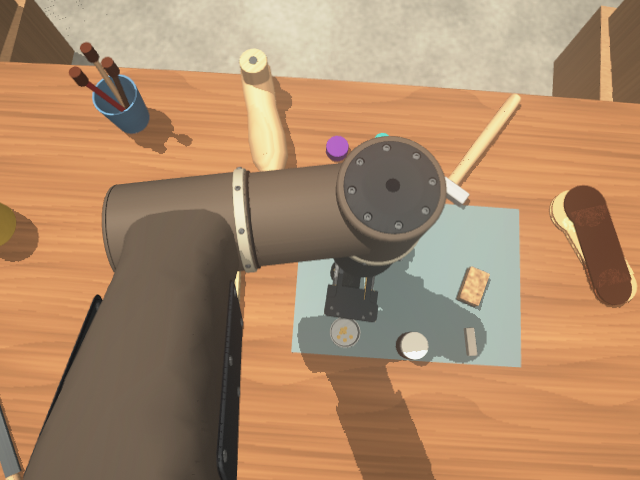

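The gripper hangs over the heel at (350,280) and the arm hides the tray. The fingers clear the bowl (345,332) and the wax, so I'll descend.

```bash
python3 -m pendant '[[0.004,0.0013,0.03,0.4,0.088],[0.004,0.0013,0.06,0.4,0.088],[0.004,0.0013,0.07,0.4,0.088],[0.004,0.0013,0.072,0.4,0.088],[0.004,0.0013,0.072,0.4,0.088]]' | tail -3;python3 aim.py 0.5559 -0.096 0.0285 175.5
```

```text
force: [-1.2, 0.9, 0.6]
opening: 0.0874
gripper_force: 0.0
t 11.55 pos [ 0.5567 -0.0965  0.0309] rpy [-1.7993e+02  1.0000e-02 -9.4460e+01] op 0.0874 j [ 10.  24. -28.   0. -38. -14.]
shift [-0.0004  0.0008  0.0024] turn 0.0 rows 1.0 1.0
```

```bash
python3 -m pendant '[[0,0,0.0015,0,0.03],[0,0,0.0015,0,0.03],[0,0,0.0015,0,0.03],[0,0,0.0015,0,0.03],[0,0,0.0015,0,0.03],[0,0,0.0015,0,0.03],[0,0,0.0015,0,0.03],[0,0,0.0015,0,0.03]]';python3 aim.py 0.587 0.269 0.12 93.2
```

```text
clock: 12.55
tool_pos: [0.556, -0.0966, 0.0287]
orientation: [-180.0, -0.0, -94.5]
force: [-0.5, 0.0, 3.7]
opening: 0.0516
gripper_force: 30.0
t 12.55 pos [ 0.556  -0.0966  0.0287] rpy [-180.     -0.    -94.47] op 0.0516 j [ 10.  24. -28.   0. -38. -14.]
shift [-0.3669 -0.0024 -0.0913] turn 82.3 rows 7.0 8.0
```

```bash
python3 aim.py 0.5883 0.2688 0.12 3.2; python3 -m pendant '[[0,0,-0.03,0,0.03],[0,0,-0.08,0,0.03],[-0.05,0,-0.09,0,0.03],[-0.1,0,-0.09,-4,0.03],[-0.15,0,-0.09,-7.7,0.03],[-0.2,0,-0.09,-7.7,0.03],[-0.25,0,-0.09,-7.7,0.03],[-0.25,0,-0.09,-7.7,0.03]]' | tail -3;python3 aim.py 0.5883 0.2688 0.12 3.2
```

```text
t 12.55 pos [ 0.556  -0.0966  0.0287] rpy [-180.     -0.    -94.47] op 0.0516 j [ 10.  24. -28.   0. -38. -14.]
shift [-0.3668 -0.0037 -0.0913] turn -7.7 rows 7.0 1.0
force: [-0.8, -0.7, 0.8]
opening: 0.0518
gripper_force: 30.0
t 13.55 pos [0.5758 0.1559 0.1181] rpy [-1.7998e+02  1.0000e-02 -8.6570e+01] op 0.0518 j [ 34.  20. -19.  -0. -51. -30.]
shift [-0.112  -0.0192 -0.0019] turn 0.2 rows 2.0 1.0
```

```bash
python3 -m pendant '[[-0.05,-0.01,0,0,0.03],[-0.1,-0.018,0,0,0.03],[-0.112,-0.019,0,0,0.03],[-0.112,-0.019,0,0,0.03],[-0.112,-0.019,0,0,0.03]]' | tail -3;python3 aim.py 0.5883 0.2688 0.0387 3.2
python3 - <<'E'
from h import *
a=snap('scene')['frame'];cv2.imwrite('pics/h2.png',cv2.resize(a[60:300,300:540],(480,480))[:,:,::-1])
E
```

```text
force: [0.5, 0.3, -0.5]
opening: 0.0515
gripper_force: 30.0
t 14.18 pos [0.5879 0.2641 0.1183] rpy [ 1.7995e+02 -3.0000e-02 -8.6830e+01] op 0.0515 j [ 41.  24. -13.  -0. -53. -38.]
shift [-0.0047 -0.0008  0.0796] turn -0.0 rows 2.0 1.0
```

View pics/h2.png

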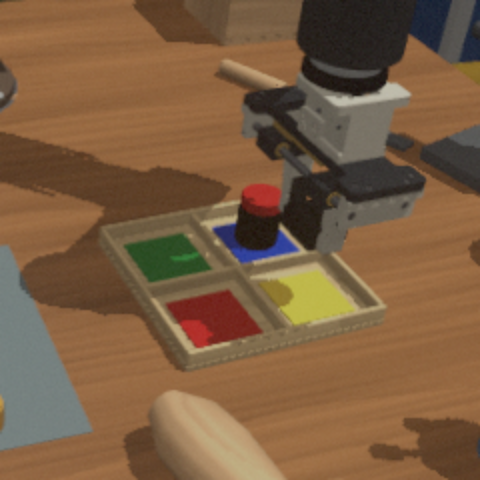

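The jar stands upright on blue at (258,235), and the heel is dark between the fingers at (310,220). Lowering over yellow.

```bash
python3 -m pendant '[[-0.0047,-0.0008,0.03,0,0.03],[-0.0047,-0.0008,0.06,0,0.03],[-0.0047,-0.0008,0.07,0,0.03],[-0.0047,-0.0008,0.075,0,0.03],[-0.0047,-0.0008,0.077,0,0.03],[-0.0047,-0.0008,0.077,0,0.03],[-0.0047,-0.0008,0.077,0,0.03]]' | sed -n 2,4p;python3 aim.py 0.5883 0.2688 0.0367 3.2
```

```text
tool_pos: [0.589, 0.2705, 0.0423]
orientation: [-179.9, 0.0, -86.8]
force: [-0.8, -0.1, -1.0]
t 15.1 pos [0.589  0.2705 0.0423] rpy [-1.7995e+02  4.0000e-02 -8.6770e+01] op 0.0516 j [ 42.  29. -16.   0. -45. -39.]
shift [0.0017 0.0008 0.0056] turn 0.0 rows 1.0 1.0
```

```bash
python3 -m pendant '[[0.0015,0.0007,0.001,0,0.03],[0.0015,0.0007,0.002,0,0.03],[0.0015,0.0007,0.003,0,0.03],[0.0015,0.0007,0.003,0,0.03]]' | sed -n 2,4p; python3 -m pendant '[[0,0,0.0005,0,0.03],[0,0,0.001,0,0.03]]'| sed -n 2,4p; python3 -m pendant '[[0,0,0.0005,0,0.03],[0,0,0.001,0,0.03]]'| sed -n 2,4p;python3 -m pendant '[[0,0,0.0005,0,0.03],[0,0,0.0005,0,0.03]]'| sed -n 2,4p
```

```text
tool_pos: [0.5881, 0.2687, 0.0384]
orientation: [180.0, -0.0, -86.8]
force: [0.3, -1.0, -0.8]
tool_pos: [0.5881, 0.2687, 0.0375]
orientation: [180.0, 0.0, -86.8]
force: [0.2, -0.1, -0.5]
tool_pos: [0.5881, 0.2687, 0.0367]
orientation: [-180.0, -0.0, -86.8]
force: [-1.7, -0.2, 3.4]
tool_pos: [0.5881, 0.2687, 0.0367]
orientation: [-180.0, 0.0, -86.8]
force: [-1.8, -0.4, 5.1]
```

```bash
python3 -m pendant '[[0,0,-0.0005,0,0.053],[0,0,-0.0005,0,0.055],[0,0,-0.0005,0,0.057],[0,0,-0.0005,0,0.057]]' | tail -4; python3 -m pendant '[[0,0,-0.02,0,0.057],[0,0,-0.05,0,0.057],[0,0,-0.09,0,0.07],[0,0,-0.11,0,0.088],[0,0,-0.11,0,0.088]]'; python3 aim.py 0.5463 -0.3202 0.1 70.8
```

```text
orientation: [180.0, -0.0, -86.8]
force: [0.1, -0.3, -0.4]
opening: 0.0571
gripper_force: 0.0
clock: 17.48
tool_pos: [0.589, 0.2694, 0.1486]
orientation: [-179.8, 0.1, -86.8]
force: [-0.3, 0.4, 0.0]
opening: 0.0817
gripper_force: 0.0
t 17.48 pos [0.589  0.2694 0.1486] rpy [-1.7982e+02  1.2000e-01 -8.6760e+01] op 0.0817 j [ 42.  22. -11.   0. -57. -39.]
shift [0.5863 0.0761 0.0471] turn -67.6 rows 10.0 7.0
```

```bash
python3 -m pendant '[[0.06,0,0,-8,0.088],[0.12,0.01,0,-16,0.088],[0.18,0.02,0,-24,0.088],[0.24,0.03,0,-32,0.088],[0.3,0.04,0,-40,0.088],[0.36,0.04,0,-48,0.088],[0.42,0.05,0,-56,0.088],[0.45,0.05,0,-60,0.088]]' | tail -1; python3 -m pendant '[[0,0,0,0,0.088],[0,0,0,0,0.088]]' | tail -1;python3 aim.py 0.5463 -0.3202 0.1 70.8
```

```text
gripper_force: 0.0
gripper_force: 0.0
t 18.73 pos [ 0.5631 -0.1831  0.1457] rpy [ 1.7998e+02  8.0000e-02 -2.6850e+01] op 0.0877 j [  1.  18. -18.  -0. -54.  62.]
shift [0.047  0.1298 0.0457] turn -7.7 rows 3.0 1.0
```

```bash
python3 -m pendant '[[0.02,0.05,0.01,-7.7,0.088],[0.04,0.1,0.03,-7.7,0.088],[0.047,0.13,0.045,-7.7,0.088],[0.047,0.13,0.045,-7.7,0.088],[0.047,0.13,0.045,-7.7,0.088],[0.047,0.13,0.045,-7.7,0.088]]' | tail -1; python3 aim.py 0.5463 -0.3202 0.030 70.8
python3 - <<'E'
from h import *
s=snap('top'); P=cloud(s).reshape(480,640,3);f=s['frame'].astype(int)
cv2.imwrite('pics/b1.png',s['frame'][:,:,::-1])
for nm,z,c in(('jar',.066,(.478,.274)),('heel',.0286,(.588,.280))):
    m=(abs(P[...,2]-z)<.005)&(abs(P[...,0]-c[0])<.045)&(abs(P[...,1]-c[1])<.045)
    m&= (f[...,0]>2*f[...,2]+20) if nm=='jar' else True
    q=P[m]
    if len(q): print(nm,len(q),q.mean(0).round(4),cv2.minAreaRect((q[:,:2]*1000).astype('f')))
E
```

```text
gripper_force: 0.0
t 19.48 pos [ 0.5478 -0.3194  0.1022] rpy [-1.800e+02 -6.000e-02 -1.898e+01] op 0.0871 j [-13.  24. -15.   0. -51.  84.]
shift [-0.0012  0.0012  0.0722] turn 0.2 rows 2.0 1.0
jar 553 [0.477  0.2729 0.0658] ((476.6985778808594, 273.6781005859375), (43.48557662963867, 45.61475372314453), 7.580892086029053)
heel 756 [0.5879 0.2775 0.0287] ((587.5276489257812, 280.5439758300781), (50.36405563354492, 57.84931182861328), 3.652768135070801)
```

View pics/b1.png

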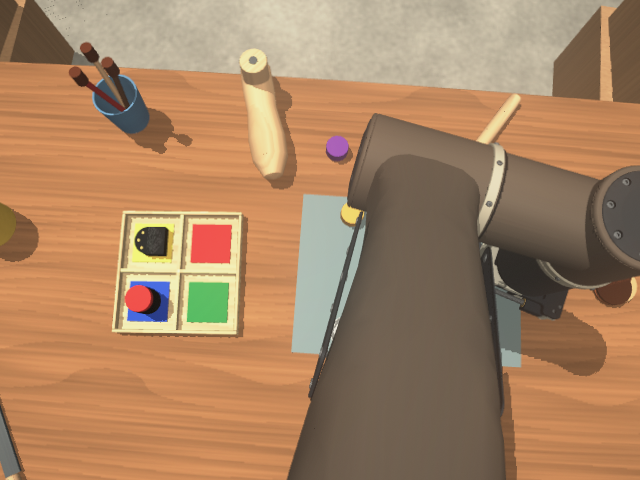

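The jar (139,300) and heel (152,241) both sit centred within about 1 mm. Descending on the block.

```bash
python3 -m pendant '[[-0.001,0.001,0.03,0,0.088],[-0.001,0.001,0.06,0,0.088],[-0.001,0.001,0.07,0,0.088],[-0.001,0.001,0.071,0,0.088],[-0.001,0.001,0.071,0,0.088]]' | tail -1;python3 aim.py 0.5463 -0.3202 0.030 70.8
```

```text
gripper_force: 0.0
t 20.15 pos [ 0.5465 -0.3213  0.0317] rpy [ 1.800e+02 -1.000e-01 -1.904e+01] op 0.0877 j [-13.  29. -19.   0. -43.  84.]
shift [-0.0006 -0.001   0.0017] turn 0.2 rows 1.0 1.0
```

```bash
python3 -m pendant '[[0,0,0.001,0,0.02],[0,0,0.001,0,0.02],[0,0,0.001,0,0.02],[0,0,0.001,0,0.02],[0,0,0.001,0,0.02],[0,0,0.001,0,0.02],[0,0,0.001,0,0.02],[0,0,0.001,0,0.02]]'; python3 aim.py 0.4841 0.1644 0.12 93.2
```

```text
clock: 21.15
tool_pos: [0.5456, -0.3212, 0.0295]
orientation: [180.0, 0.0, -19.1]
force: [0.8, -0.4, -0.2]
opening: 0.0376
gripper_force: 30.0
t 21.15 pos [ 0.5456 -0.3212  0.0295] rpy [180.     0.   -19.07] op 0.0376 j [-13.  29. -19.   0. -42.  84.]
shift [-0.2169 -0.4389 -0.0905] turn -22.3 rows 8.0 3.0
```

```bash
python3 -m pendant '[[0,0,-0.03,0,0.02],[0,0,-0.08,0,0.02],[-0.02,-0.04,-0.09,0,0.02],[-0.04,-0.09,-0.09,-5,0.02],[-0.07,-0.14,-0.09,-10,0.02],[-0.09,-0.19,-0.09,-15,0.02],[-0.12,-0.24,-0.09,-20,0.02],[-0.12,-0.25,-0.09,-22.3,0.02]]' | tail -2; python3 -m pendant '[[0,0,0,0,0.02],[0,0,0,0,0.02]]' | tail -2; python3 aim.py 0.4841 0.1644 0.12 93.2
```

```text
opening: 0.0381
gripper_force: 30.0
opening: 0.0377
gripper_force: 30.0
t 22.4 pos [ 0.5139 -0.0467  0.1194] rpy [1.7999e+02 2.0000e-02 3.1100e+00] op 0.0377 j [ 17.  13. -29.   0. -48.  76.]
shift [-0.0183 -0.2124 -0.0006] turn -0.1 rows 4.0 1.0
```

```bash
python3 -m pendant '[[0,-0.05,0,0,0.02],[-0.01,-0.1,0,0,0.02],[-0.015,-0.15,0,0,0.02],[-0.018,-0.2,0,0,0.02],[-0.018,-0.212,0,0,0.02],[-0.018,-0.212,0,0,0.02],[-0.018,-0.212,0,0,0.02],[-0.018,-0.212,0,0,0.02]]' | tail -1; python3 aim.py 0.4841 0.1644 0.0375 93.2
```

```text
gripper_force: 30.0
t 23.4 pos [0.4842 0.1636 0.1195] rpy [1.7999e+02 2.0000e-02 3.1100e+00] op 0.0379 j [ 41.  13. -30.  -0. -48.  52.]
shift [-0.     -0.0008  0.082 ] turn -0.1 rows 2.0 1.0
```

```bash
python3 -m pendant '[[0,-0.0008,0.03,0,0.02],[0,-0.0008,0.06,0,0.02],[0,-0.0008,0.07,0,0.02],[0,-0.0008,0.076,0,0.02],[0,-0.0008,0.079,0,0.02],[0,-0.0008,0.079,0,0.02],[0,-0.0008,0.079,0,0.02]]' | sed -n 2,4p; python3 -m pendant '[[0,0,0,0,0.02]]' >/dev/null; python3 aim.py 0.4841 0.1644 0.0375 93.2
```

```text
tool_pos: [0.4843, 0.166, 0.0411]
orientation: [-180.0, -0.0, 3.2]
force: [0.1, -0.9, -0.2]
t 24.4 pos [0.4842 0.1659 0.041 ] rpy [-1.7997e+02 -4.0000e-02  3.2300e+00] op 0.0379 j [ 41.  19. -34.   0. -36.  52.]
shift [-0.0002  0.0015  0.0035] turn 0.0 rows 1.0 1.0
```

```bash
python3 -m pendant '[[0,0.0014,0.001,0,0.02],[0,0.0014,0.002,0,0.02],[0,0.0014,0.002,0,0.02]]' | sed -n 2,4p; python3 -m pendant '[[0,0,0.0005,0,0.02],[0,0,0.001,0,0.02]]'| sed -n 2,4p; python3 -m pendant '[[0,0,0.0005,0,0.02],[0,0,0.0005,0,0.02]]'| sed -n 2,4p;python3 -m pendant '[[0,0,0.0005,0,0.02],[0,0,0.0005,0,0.02]]'| sed -n 2,4p
```

```text
tool_pos: [0.484, 0.1642, 0.0384]
orientation: [180.0, 0.0, 3.2]
force: [-1.0, -0.1, -0.2]
tool_pos: [0.4841, 0.1643, 0.0375]
orientation: [180.0, 0.0, 3.2]
force: [0.4, -0.8, 0.3]
tool_pos: [0.4841, 0.1643, 0.0375]
orientation: [-180.0, -0.0, 3.2]
force: [-2.9, 0.2, 5.3]
tool_pos: [0.4841, 0.1643, 0.0375]
orientation: [-180.0, -0.0, 3.2]
force: [-3.4, 0.0, 12.1]
```

```bash
python3 -m pendant '[[0,0,-0.0005,0,0.042],[0,0,-0.0005,0,0.046],[0,0,-0.0005,0,0.05],[0,0,-0.0005,0,0.05]]' | tail -2; python3 -m pendant '[[0,0,-0.02,0,0.05],[0,0,-0.05,0,0.05],[0,0,-0.1,0,0.066],[0,0,-0.11,0,0.066],[0,0,-0.11,0,0.066]]'; python3 aim.py 0.6694 -0.0904 0.1 93.2
```

```text
opening: 0.0502
gripper_force: 0.0
clock: 26.65
tool_pos: [0.4842, 0.1645, 0.1475]
orientation: [-179.9, -0.1, 3.2]
force: [-0.5, 0.6, -0.5]
opening: 0.0655
gripper_force: 0.0
t 26.65 pos [0.4842 0.1645 0.1475] rpy [-1.7993e+02 -7.0000e-02  3.2100e+00] op 0.0655 j [ 41.  11. -28.  -0. -51.  52.]
shift [0.1705 0.265  0.0474] turn 0.0 rows 6.0 1.0
```

```bash
python3 -m pendant '[[0.03,0.05,0,0,0.066],[0.06,0.1,0.01,0,0.066],[0.09,0.15,0.02,0,0.066],[0.13,0.2,0.03,0,0.066],[0.16,0.25,0.04,0,0.066],[0.17,0.265,0.047,0,0.066],[0.17,0.265,0.047,0,0.066],[0.17,0.265,0.047,0,0.066]]'|tail -1;  python3 -m pendant '[[0,0,0,0,0.066]]' >/dev/null; python3 aim.py 0.6694 -0.0904 0.028 93.2
python3 - <<'E'
from h import *
s=snap('scene'); cv2.imwrite('pics/w1.png',s['frame'][:,:,::-1])
E
```

```text
gripper_force: 0.0
t 27.77 pos [ 0.6684 -0.0894  0.1004] rpy [-1.7999e+02 -2.0000e-02  3.3200e+00] op 0.0662 j [  9.  27. -10.  -0. -53.  84.]
shift [0.0009 0.001  0.0724] turn 0.1 rows 2.0 1.0
```

View pics/w1.png

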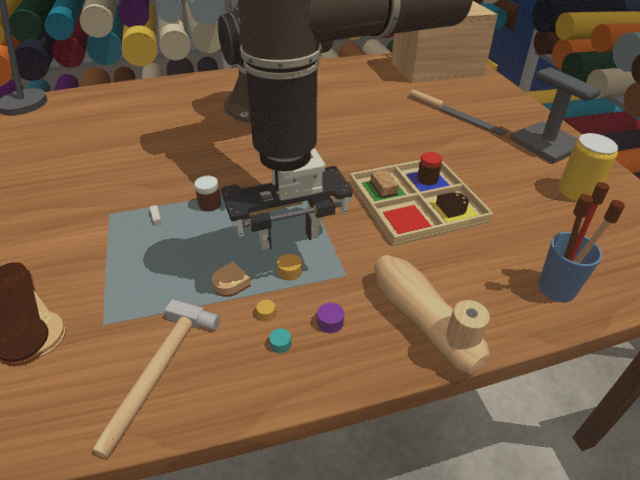

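The jar (430,170), heel (453,206) and block (384,183) sit well in the tray. The open gripper hovers behind and above the wax (289,266), with the tan heel (231,279) clear of it. Descending.

```bash
python3 -m pendant '[[0.001,0.001,0.03,0,0.066],[0.001,0.001,0.06,0,0.066],[0.001,0.001,0.07,0,0.066],[0.001,0.001,0.071,0,0.066],[0.001,0.001,0.071,0,0.066]]' | tail -1;python3 aim.py 0.6694 -0.0904 0.029 93.2
```

```text
gripper_force: 0.0
t 28.45 pos [ 0.6706 -0.0914  0.0304] rpy [ 1.7999e+02 -1.1000e-01  3.2600e+00] op 0.0656 j [  9.  32. -13.   0. -45.  85.]
shift [-0.0012 -0.001   0.0014] turn 0.1 rows 1.0 1.0
```

```bash
python3 -m pendant '[[-0.001,-0.001,0.001,0,0.066],[-0.001,-0.001,0.001,0,0.03],[-0.001,-0.001,0.001,0,0.03],[-0.001,-0.001,0.001,0,0.03],[-0.001,-0.001,0.001,0,0.03],[-0.001,-0.001,0.001,0,0.03],[-0.001,-0.001,0.001,0,0.03],[-0.001,-0.001,0.001,0,0.03]]'; python3 aim.py 0.5939 0.1706 0.12 93.2
```

```text
clock: 29.45
tool_pos: [0.6688, -0.0908, 0.0282]
orientation: [180.0, -0.0, 3.2]
force: [-0.3, 0.4, 2.3]
opening: 0.0432
gripper_force: 30.0
t 29.45 pos [ 0.6688 -0.0908  0.0282] rpy [ 1.7999e+02 -1.0000e-02  3.2300e+00] op 0.0432 j [  9.  32. -13.   0. -45.  84.]
shift [-0.06   -0.2652 -0.0918] turn 0.0 rows 5.0 1.0
```

```bash
python3 -m pendant '[[0,0,-0.03,0,0.03],[0,0,-0.08,0,0.03],[-0.01,-0.04,-0.092,0,0.03],[-0.02,-0.09,-0.092,0,0.03],[-0.03,-0.14,-0.092,0,0.03],[-0.04,-0.19,-0.092,0,0.03],[-0.05,-0.23,-0.092,0,0.03],[-0.06,-0.26,-0.092,0,0.03]]' | tail -1; python3 -m pendant '[[0,0,0,0,0.03],[0,0,0,0,0.03]]' | tail -1; python3 aim.py 0.5934 0.1706 0.0362 93.2
```

```text
gripper_force: 30.0
gripper_force: 30.0
t 30.7 pos [0.5941 0.1654 0.1199] rpy [1.7999e+02 2.0000e-02 3.2500e+00] op 0.0436 j [ 34.  22. -16.  -0. -52.  60.]
shift [-0.0004 -0.0053  0.0837] turn 0.1 rows 2.0 1.0
```

```bash
python3 -m pendant '[[0,-0.005,0.02,0,0.03],[0,-0.005,0.05,0,0.03],[0,-0.005,0.07,0,0.03],[0,-0.005,0.077,0,0.03],[0,-0.005,0.08,0,0.03],[0,-0.005,0.08,0,0.03],[0,-0.005,0.08,0,0.03]]' | sed -n 4p; python3 -m pendant '[[0,0,0,0,0.03]]' >/dev/null; python3 aim.py 0.5934 0.1706 0.0362 93.2
```

```text
force: [0.3, 1.3, -0.8]
t 31.7 pos [0.5942 0.1707 0.0407] rpy [-1.7997e+02 -5.0000e-02  3.2400e+00] op 0.0433 j [ 34.  27. -20.   0. -43.  59.]
shift [-0.0008  0.0001  0.0045] turn 0.0 rows 1.0 1.0
```

```bash
python3 -m pendant '[[-0.0008,0,0.001,0,0.03],[-0.0008,0,0.002,0,0.03],[-0.0008,0,0.003,0,0.03],[-0.0008,0,0.003,0,0.03]]' | sed -n 2,4p; python3 -m pendant '[[0,0,0.0005,0,0.03],[0,0,0.0005,0,0.03]]'| sed -n 2,4p; python3 -m pendant '[[0,0,0.0005,0,0.03],[0,0,0.0005,0,0.03]]'| sed -n 2,4p;python3 -m pendant '[[0,0,0.0005,0,0.03],[0,0,0.0005,0,0.03]]'| sed -n 2,4p
```

```text
tool_pos: [0.593, 0.1704, 0.0369]
orientation: [180.0, 0.0, 3.2]
force: [0.2, -0.1, -0.7]
tool_pos: [0.5931, 0.1704, 0.0365]
orientation: [180.0, 0.0, 3.2]
force: [-0.5, -0.2, -0.9]
tool_pos: [0.5932, 0.1705, 0.0362]
orientation: [-180.0, -0.0, 3.2]
force: [-1.0, 0.2, 1.6]
tool_pos: [0.5932, 0.1705, 0.0362]
orientation: [-180.0, -0.0, 3.2]
force: [-1.8, -0.9, 6.0]
```

Contact. Releasing, then rising and moving aside for a final look.

```bash
python3 -m pendant '[[0,0,-0.0005,0,0.046],[0,0,-0.0005,0,0.05],[0,0,-0.0005,0,0.055],[0,0,-0.0005,0,0.055]]' | tail -2; python3 -m pendant '[[0,0,-0.02,0,0.055],[0,0,-0.05,0,0.055],[0,0,-0.1,0,0.07],[0,0,-0.15,0,0.08],[0,0.05,-0.18,0,0.08],[0,0.1,-0.18,0,0.08],[0,0.16,-0.18,0,0.08],[0,0.22,-0.18,0,0.08]]'|tail -1; python3 -m pendant '[[0,0.06,0,0,0.08],[0,0.12,0,0,0.08],[0,0.18,0,0,0.08],[0,0.24,0,0,0.08],[0,0.3,0,0,0.08],[0,0.3,0,0,0.08],[0,0.3,0,0,0.08]]'
python3 - <<'E'
from h import *
from m import S,blob
a=snap('scene');s=snap('top')
cv2.imwrite('pics/end.png',np.hstack([a['frame'][100:300,300:540],s['frame'][190:390,80:320]])[:,:,::-1])
for n,s in(('scene',a),('top',s)):
  P=cloud(s).reshape(480,640,3);f=s['frame'].astype(int)
  for nm,z,c in(('jar',.0665,(.4779,.2742)),('heel',.0295,(.5877,.2804)),('block',.0355,(.4841,.1644)),('wax',.0335,(.5939,.1706))):
    m=(abs(P[...,2]-z)<.005)&(abs(P[...,0]-c[0])<.046)&(abs(P[...,1]-c[1])<.046)
    if nm=='jar': m&=(f[...,0]>2*f[...,2]+20)
    q=P[m]
    if len(q): r=cv2.minAreaRect((q[:,:2]*1000).astype('f'));print(n,nm,len(q),np.median(q[:,2]).round(4),np.round(r[0]-np.array(c)*1000,1),np.round(r[1],1),round(r[2],1))
E
```

```text
opening: 0.055
gripper_force: 0.0
gripper_force: 0.0
clock: 35.33
tool_pos: [0.6219, -0.349, 0.2154]
orientation: [-180.0, 0.0, 3.2]
force: [-0.6, 0.5, -0.5]
opening: 0.08
gripper_force: 0.0
scene jar 237 0.0665 [ 1.5 -1.2] [46.1 46.1] 13.4
scene heel 419 0.0299 [ 0.9 -1. ] [54.7 56. ] 1.1
scene block 360 0.0363 [ 0.5 -2. ] [66.8 40.2] 5.6
scene wax 269 0.0341 [ 0.4 -1.4] [42.2 44.3] 33.9
top jar 548 0.0659 [-1.2 -0.8] [43.2 46. ] 4.9
top heel 750 0.0289 [ 0.3 -0.2] [50.4 57.6] 4.2
top block 748 0.0348 [0.2 0.4] [62.8 38.9] 4.4
top wax 445 0.0327 [-1.9 -0.1] [43.3 42.8] 69.7
```

View pics/end.png

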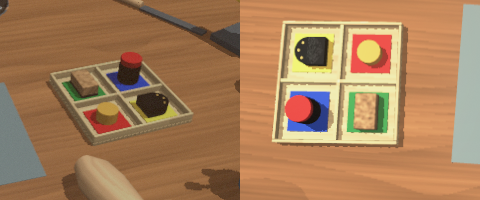

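All four sit upright within about 1–2 mm of their pad centres: jar (300,110), heel (313,50), block (365,112) and wax (369,50) in the right half of the picture. Handing in.

```bash
python3 -c "from plant import job; print(job.close_job())"
```

```text
the job is handed in; nothing more can be done
None
```

The jar, black heel, sanding block and wax each stand upright within about 2 mm of the centre of their own pads, placed in the order asked; I did not touch the white-lidded jar or the tan heel, and I handed the job in at about 35 s.

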